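Pack the brush sleeves and latch the travel case

TASK

Pack the travel case: unclip every brush sleeve that is on the drying rail, and lay them in the open case together with the black tongue-scraper sleeve lying on the ledge. Then shut the lid and swing the orange latch down over its catch until it clicks home. Leave the compact, ear pick, cream jar and tumbler where they are.

Things in the scene. Friction and masses are not known exactly. Their poses are not given: they have to be found in the camera images.
- rail: fixed drying rail on suction feet: aluminium bar 18 mm wide, 326 mm long along own y, top 46 mm above the ledge, between clear cheeks (58 mm high, at own y = +-166 mm); origin on the ledge below the bar's middle, z up. Sleeves are snapped across it at own y = -111, -37, 37 or 111 mm, with their x along the rail's x, undersides 32 mm and tops 66 mm above the ledge.
- rail_snap (a point): middle of the bar, at the height of its spring noses (41 mm above the ledge). At each of the four places a sprung steel nose on either side of the bar holds the sleeve's channel down: a straight upward pull of about 10 N, over the first 5 mm, snaps the sleeve free. The rail itself does not move.
- sleeve_red: red toothbrush sleeve, snapped on the rail at one of its four places, or absent: rigid, 160 mm long (own x), 24 wide (own y), 34 high (own z), 0.06 kg; origin at the centre of its underside, z up. Its upper 20 mm is a plain block, to be gripped across the width; a 28 mm wide, 14 mm deep channel crosses its underside at the middle, along own y.
- sleeve_blue: blue toothbrush sleeve, snapped on the rail at one of its four places, or absent: rigid, 160 mm long (own x), 24 wide (own y), 34 high (own z), 0.06 kg; origin at the centre of its underside, z up. Its upper 20 mm is a plain block, to be gripped across the width; a 28 mm wide, 14 mm deep channel crosses its underside at the middle, along own y.
- sleeve_green: green toothbrush sleeve, snapped on the rail at one of its four places, or absent: rigid, 160 mm long (own x), 24 wide (own y), 34 high (own z), 0.06 kg; origin at the centre of its underside, z up. Its upper 20 mm is a plain block, to be gripped across the width; a 28 mm wide, 14 mm deep channel crosses its underside at the middle, along own y.
- sleeve_yellow: yellow toothbrush sleeve, snapped on the rail at one of its four places, or absent: rigid, 160 mm long (own x), 24 wide (own y), 34 high (own z), 0.06 kg; origin at the centre of its underside, z up. Its upper 20 mm is a plain block, to be gripped across the width; a 28 mm wide, 14 mm deep channel crosses its underside at the middle, along own y.
- sleeve_scraper: black tongue-scraper sleeve, lying loose on the ledge in front of the rail: rigid, 160 mm long (own x), 24 wide (own y), 34 high (own z), 0.06 kg; origin at the centre of its underside, z up. Its upper 20 mm is a plain block, to be gripped across the width; a 28 mm wide, 14 mm deep channel crosses its underside at the middle, along own y.
- case: fixed hard travel case, open: outside 198 mm (own x) by 264 (own y), walls 50 mm high, walls and floor 4 mm thick (inside 190 by 256, 46 deep); origin at the centre of its underside, z up. Own +x is the hinge side, own -x the front with the latch, which faces roughly world +y. Five sleeves fit side by side, 46 mm apart, with their length along own x.
- lid (a joint): lid angle, rad: 0 shut, positive open (1.65 to 1.85 at the start, stop at 1.95). The lid is 200 mm long from hinge to front edge, 266 mm wide, 10 mm thick, and shuts on top of the walls (its top then 61 mm above the ledge, ribs 2 mm higher). A stiff hinge keeps it where it is left; about 2 N at the front edge moves it.
- case_lid_hinge (a point): middle of the lid's hinge axis, at own x = 99 mm, z = 50 mm of the case; the axis runs along the case's own y
- lid_front (a point): middle of the lid's front edge, on its outer (top) face, 200 mm from the hinge
- latch (a joint): latch angle, rad: 0 shut (hanging down the case's front under the keeper lip, behind the spring catch), 1.57 straight out from the lid's front edge, stop at 2.1; starts at 1.2 to 1.9 and stays where it is left. The lid must be shut first. Pushed in, it meets the catch at 0.2; 3 to 6 N on its outer face then snaps it home, below 0.05; short of that it stands off.
- latch_hinge (a point): middle of the latch's hinge axis on the lid's front edge (with the lid shut at own x = -103 mm, z = 54 mm of the case); the axis runs along the case's own y
- latch_tip (a point): middle of the latch's free end on its outer face, 38 mm from its hinge axis. The orange latch plate is 56 mm wide and 6 thick, its outer face 10 mm off the hinge axis (to the front when shut); a thumb edge stands 6 mm farther out, 35 to 39 mm from the axis
- compact: bystander: round red mirror compact, 72 mm across, 15 mm high, on the ledge behind; origin at its underside
- ear_pick: bystander: steel ear pick, 110 mm long, 5 mm thick, lying on the ledge behind; origin at its middle, underside
- cream_jar: bystander: amber cream jar, 58 mm across, 45 mm high; origin at its underside
- tumbler: bystander: blue ceramic tumbler, 74 mm across, 100 mm high; origin at its underside
Not all that is in view belongs to the job. Leave any purple look-alike of the sleeve_green alone.

How it is judged (in metres and radians):
On the way, in this order (a step that is already met when the one before it is completed fails the run):
1. every brush sleeve and the tongue-scraper sleeve lies in the case, let go (x of sleeve_red in the frame of case between -0.09 and 0.09 m and y of sleeve_red in the frame of case between -0.125 and 0.125 m and z of sleeve_red in the frame of case between 0 and 0.045 m and linear speed of each of sleeve_red, sleeve_blue, sleeve_green, sleeve_yellow, sleeve_scraper below 0.02 m/s and contact force between the fingers and sleeve_red below 0.1 N and x of sleeve_blue in the frame of case between -0.09 and 0.09 m and y of sleeve_blue in the frame of case between -0.125 and 0.125 m and z of sleeve_blue in the frame of case between 0 and 0.045 m and contact force between the fingers and sleeve_blue below 0.1 N and x of sleeve_green in the frame of case between -0.09 and 0.09 m and y of sleeve_green in the frame of case between -0.125 and 0.125 m and z of sleeve_green in the frame of case between 0 and 0.045 m and contact force between the fingers and sleeve_green below 0.1 N and x of sleeve_yellow in the frame of case between -0.09 and 0.09 m and y of sleeve_yellow in the frame of case between -0.125 and 0.125 m and z of sleeve_yellow in the frame of case between 0 and 0.045 m and contact force between the fingers and sleeve_yellow below 0.1 N and x of sleeve_scraper in the frame of case between -0.09 and 0.09 m and y of sleeve_scraper in the frame of case between -0.125 and 0.125 m and z of sleeve_scraper in the frame of case between 0 and 0.045 m and contact force between the fingers and sleeve_scraper below 0.1 N), for 0.2 s.
2. the lid is shut (value of joint lid below 0.04 rad), for 0.2 s.
At the end, for the whole second after the job is handed in: every sleeve of this start lies still inside the case (its middle within 90 mm of the case's middle from front to hinge and 125 mm sideways, below the lid), the lid is shut to within 0.04 rad and the latch has clicked home, within 0.06 rad of shut (x of sleeve_red in the frame of case between -0.09 and 0.09 m and y of sleeve_red in the frame of case between -0.125 and 0.125 m and z of sleeve_red in the frame of case between 0 and 0.045 m and linear speed of each of sleeve_red, sleeve_blue, sleeve_green, sleeve_yellow, sleeve_scraper below 0.02 m/s and x of sleeve_blue in the frame of case between -0.09 and 0.09 m and y of sleeve_blue in the frame of case between -0.125 and 0.125 m and z of sleeve_blue in the frame of case between 0 and 0.045 m and x of sleeve_green in the frame of case between -0.09 and 0.09 m and y of sleeve_green in the frame of case between -0.125 and 0.125 m and z of sleeve_green in the frame of case between 0 and 0.045 m and x of sleeve_yellow in the frame of case between -0.09 and 0.09 m and y of sleeve_yellow in the frame of case between -0.125 and 0.125 m and z of sleeve_yellow in the frame of case between 0 and 0.045 m and x of sleeve_scraper in the frame of case between -0.09 and 0.09 m and y of sleeve_scraper in the frame of case between -0.125 and 0.125 m and z of sleeve_scraper in the frame of case between 0 and 0.045 m and value of joint lid below 0.04 rad and value of joint latch below 0.06 rad); the robot touches nothing.
It fails at once if the compact is moved more than 30 mm (distance of compact from where it was at the start of the episode above 0.03 m).
It fails at once if the ear pick is moved more than 30 mm (distance of ear_pick from where it was at the start of the episode above 0.03 m).
It fails at once if the cream jar is moved more than 30 mm (distance of cream_jar from where it was at the start of the episode above 0.03 m).
It fails at once if the tumbler is moved more than 30 mm (distance of tumbler from where it was at the start of the episode above 0.03 m).
Of sleeve_red, sleeve_blue, sleeve_green, sleeve_yellow only 2 to 4 are there at a start; the rules pass over those that are not, and their reading is None.
At some moment in a run one of sleeve_scraper may be knocked a few centimetres aside while the robot is not near it.
Once in a run the grip may slacken for a moment while it holds something.
It also fails if it takes over 210 s, if anything falls off the work surface, if the arm or the gripper's body presses on something with over 40 N, if the wrist force passes 120 N, or if a joint passes its speed limit or range.

ROBOT

A 6-joint arm with a two-finger parallel gripper is mounted at the origin on the work surface. World frame = base frame: x ahead of the robot, y to its left, z up, the work surface at z = 0. Lengths are in mm, angles in degrees, forces in N, time in s.
With the tool pointing down it reaches from about 350 to 775 mm from the base axis. Payload 5.5 kg.
Tool frame: the origin (TCP) lies on the centre line of the jaws, within the pads' length; the fingertips stand 17 mm ahead of it and the grasp point (between the pads) lies 2 mm behind it (robot.nose_length is the distance from the TCP to the fingertips, in mm); z points along the fingers, x is the direction in which the jaws open and shut, and the axes are right-handed (so a half turn about z gives the same grasp; the last joint's range is limited). The gripper opens to 85 mm and grips with 20 to 120 N. Pads are 22 mm wide; open, the fingers measure 114 mm over their backs; the gripper's body (76 mm by 85 mm) begins 54 mm behind the grasp point. The pads swing forward as they close: fully open they stand 13 mm farther back than shut.
Start: joints at [67.976, 17.945, 2.641, 74.691, 0, 82.002], TCP at [139.38, 557.892, 248.323] pointing down, gripper open.
Joint ranges: [-158.12, 158.12], [-49.38, 96.58], [-58.88, 72.47], [-126.05, 133.96], [-84.25, 85.87], [-180, 180]. Speed limits (degrees/s): [147.25, 147.25, 180, 180, 180, 180].

INTERFACE

Orientations are given as [roll, pitch, yaw] about the fixed x, y, z axes, in that order (R = Rz(yaw) Ry(pitch) Rx(roll)).
In Python, from workcell import robot, optics, job_done, status gives the robot as it stands. Calls block until the motion is done:
- robot.move_pose(position, orientation): joint-space move of the TCP to a pose.
- robot.movel(position, ori=None, velocity=150, until_force=None): straight line of the TCP; ori=None keeps the orientation; velocity is the mean speed in mm/s. With until_force (N) it stops when the force on the tool has changed by that much, and returns True; else False.
- robot.movej(angles): joint-space move.
- robot.grip(opening, grasp_force=None): opening from 0.0 (shut) to 1.0 (fully open); grasp_force is the grip in N (None keeps the last); returns when the fingers have stopped.
- robot.pause(seconds).
- robot.inverse_kinematics(position, orientation): joint angles nearest the present ones, or None.
- optics.camera(name): name is "scene" or "top" or "wrist"; returns a dict with "frame" (400x640x3 uint8, red, green, blue), "fovy" (degrees; the focal length in pixels is half the picture's height over the tangent of half this angle, whatever the lens; pixels are square), "cx", "cy" (the principal point, pixels), "k1" (the pictures are not rectified: a ray, as slopes to the right and down, at radius r is drawn at 1 + k1 r^2 times it, then the intrinsics apply), "pose" (4x4, takes a point from camera to world coordinates); the wrist camera has in their place "T_tool_cam" (4x4, takes a point from camera to tool coordinates, whose origin is the TCP and whose axes are the tool frame's). Camera axes: x right, y down, z forward; pixel columns grow to the right and rows downward; lengths in mm; the calibration is good to about 2 mm. A picture is of the moment at which its call begins: read the wrist's pose just before it. There is no depth.
A pose or a line that the arm cannot do raises robot.PlanningError and nothing moves.
- job_done(): hands the job in, once; it reports no verdict.
Readings, each from a call of its own:
- status.get_clock(): time.
- status.get_q(): joint angles.
- status.get_qd(): joint speeds.
- status.get_joint_torque(): joint torques, N m.
- status.get_tool_pos(): TCP position.
- status.get_ee_rot(): TCP orientation.
- status.get_wrist_force(): force on the tool from outside, world axes, zero at the start.
- status.get_ft_torque(): the same for the moment, N m.
- status.get_grip_width(): opening from 0.0 (shut) to 1.0 (fully open).
Only numpy, scipy, OpenCV 4.12 (cv2) and the standard library are available. Lean on these libraries where they do the work, as an engineer would, in place of code of your own. Each camera call takes 0.05 s, during which the arm holds its last target.

## Working session

There is one attempt and no reset: what is moved stays moved. The work goes in short steps, each a Python script; the robot and the scene stay as the last script left them, time stands still between calls to the robot, and variables do not carry over. Pictures are saved under pics/ and viewed, and the job is handed in when it is done.

```bash
mkdir -p pics; ls; python3 - <<'E'
from workcell import robot, optics, status
import cv2, numpy as np
for n in ("scene","top","wrist"):
    c=optics.camera(n); cv2.imwrite(f"pics/a_{n}.png",c["frame"][:,:,::-1])
    print(n,{k:(np.round(v,4).tolist() if not np.isscalar(v) else v) for k,v in c.items() if k!="frame"})
print(status.get_clock(),status.get_tool_pos(),status.get_ee_rot(),robot.nose_length)
E
```

```text
pics
scene {'fovy': 51.5439445098211, 'cx': 314.8640099493385, 'cy': 198.44355350904428, 'k1': 0.029557218057021682, 'pose': [[0.4806, 0.727, -0.4903, 1035.054], [0.8769, -0.3955, 0.2732, -193.4067], [0.0047, -0.5613, -0.8276, 999.637], [0.0, 0.0, 0.0, 1.0]]}
top {'fovy': 53.09016827572842, 'cx': 316.74826795419426, 'cy': 193.77570814033055, 'k1': 0.02257494065062678, 'pose': [[0.0228, -0.997, 0.0741, 396.9342], [-0.9997, -0.0234, -0.0076, 150.1386], [0.0093, -0.0739, -0.9972, 1217.2935], [0.0, 0.0, 0.0, 1.0]]}
wrist {'fovy': 70.57713785646806, 'cx': 323.7396407327258, 'cy': 201.2452483018494, 'k1': -0.0307844496622202, 'T_tool_cam': [[1.0, -0.0014, 0.0002, 0.0901], [0.0013, 0.9485, 0.3169, -81.0493], [-0.0006, -0.3169, 0.9485, -126.0205], [0.0, 0.0, 0.0, 1.0]]}
0.15 [139.22589288 557.52814461 247.62848741] [-1.79989137e+02  7.68821767e-02  7.59747145e+01] 17.0
```

View pics/a_scene.png

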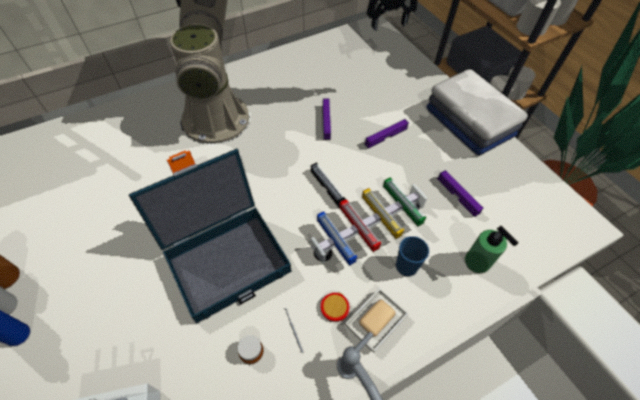

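View pics/a_top.png

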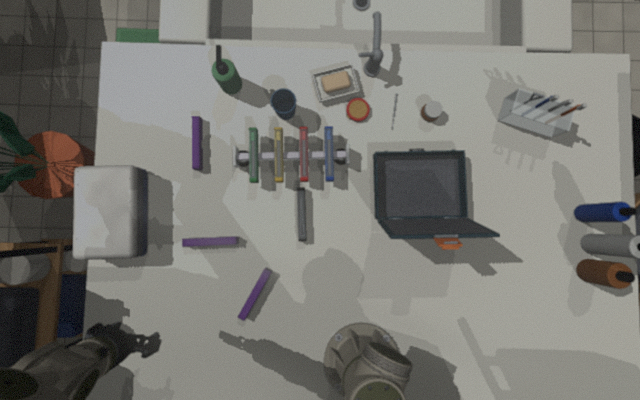

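View pics/a_wrist.png

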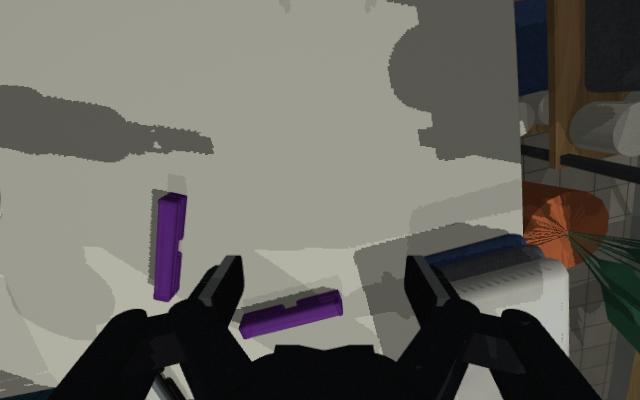

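The purple ones at top-view (197,143), (210,241) and (255,294) are look-alikes. The sleeves I want are blue (329,153), red (303,153), yellow (279,154), green (253,155) and the black scraper (301,214). I'll check these in one close crop and measure.

```bash
cat > h.py <<'E'
from workcell import robot, optics, status
import cv2, numpy as np
from scipy.spatial.transform import Rotation as Rn
def K(c):
    f=200/np.tan(np.radians(c["fovy"]/2)); return np.array([[f,0,c["cx"]],[0,f,c["cy"]],[0,0,1]])
def D(c): return np.array([c["k1"],0,0,0,0.])
def pose(c,tp=None):
    if "pose" in c: return np.array(c["pose"])
    T=np.eye(4); T[:3,:3]=Rn.from_euler("xyz",tp[1],degrees=True).as_matrix(); T[:3,3]=tp[0]
    return T@np.array(c["T_tool_cam"])
def ray(c,uv,P):
    n=cv2.undistortPoints(np.array(uv,float).reshape(-1,1,2),K(c),D(c)).reshape(-1,2)
    d=np.c_[n,np.ones(len(n))]@P[:3,:3].T
    return P[:3,3],d
def onz(c,uv,z,P=None):
    if P is None:P=pose(c)
    o,d=ray(c,uv,P); return o+d*((z-o[2])/d[:,2:3])
def proj(c,X,P=None):
    if P is None:P=pose(c)
    Xi=(np.array(X,float).reshape(-1,3)-P[:3,3])@P[:3,:3]
    return cv2.projectPoints(Xi,np.zeros(3),np.zeros(3),K(c),D(c))[0].reshape(-1,2)
def tp(): return (np.array(status.get_tool_pos()),np.array(status.get_ee_rot()))
def snap(n,name):
    t=tp(); c=optics.camera(n); cv2.imwrite(f"pics/{name}.png",c["frame"][:,:,::-1]); return c,pose(c,t)
def crop(c,u0,v0,u1,v1,s,name): cv2.imwrite(f"pics/{name}.png",cv2.resize(c["frame"][v0:v1,u0:u1,::-1],None,fx=s,fy=s,interpolation=cv2.INTER_CUBIC))
E
python3 - <<'E'
from h import *
c,P=snap("top","b"); crop(c,230,120,360,250,5,"b1"); crop(c,360,140,510,255,5,"b2")
for n,uv,z in [("blue",(329,153),66),("red",(303,153),66),("yel",(279,154),66),("grn",(253,155),66),("blk",(301,214),34),("caseNW",(375,152),50),("caseNE",(464,151),50)]:
    print(n,onz(c,uv,z).round(1))
E
```

```text
blue [[602.  108.5  66. ]]
red [[600.2 184.   66. ]]
yel [[595.5 253.5  66. ]]
grn [[590.7 328.6  66. ]]
blk [[423.9 186.2  34. ]]
caseNW [[611.1 -27.6  50. ]]
caseNE [[ 620.2 -289.8   50. ]]
```

View pics/b1.png

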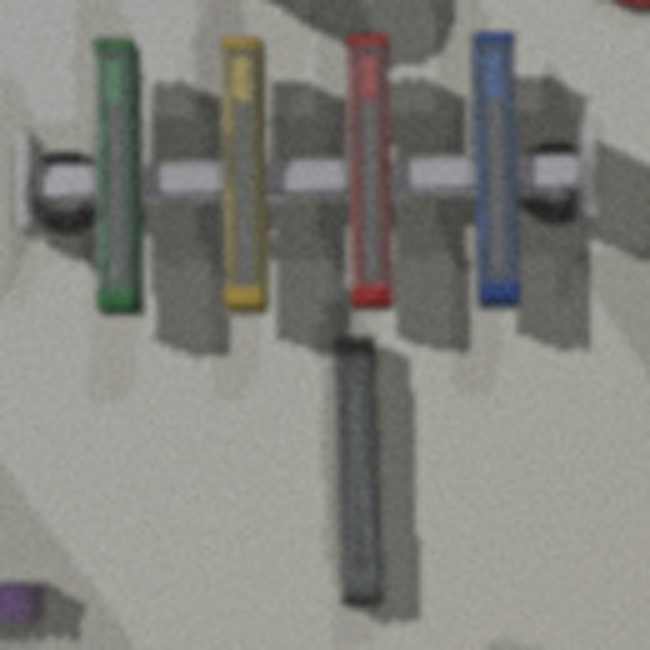

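View pics/b2.png

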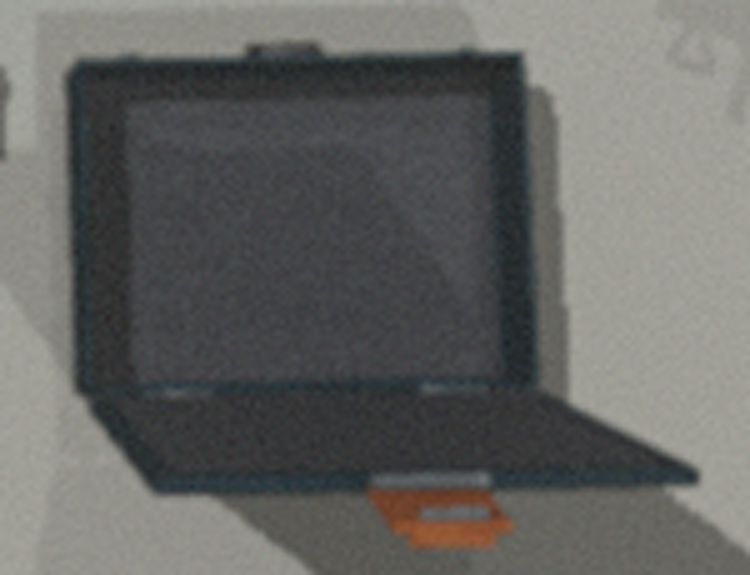

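```bash
python3 - <<'E'
from h import *
c,P=snap("top","c"); s,S=snap("scene","c_s"); crop(s,125,145,300,320,4,"c1"); crop(s,300,150,440,270,5,"c2")
uv=[(373.6+.0,153),(464.6,150.6),(467.6,217.6),(375.6,217.6)]
W=onz(c,uv,50);print(W.round(1)); print([np.linalg.norm(W[i]-W[(i+1)%4]).round(1) for i in range(4)])
m=W.mean(0);e=W[0]-W[1];f=W[3]-W[2];print(m, [np.degrees(np.arctan2(-a[0],a[1])) for a in(e,f)])
# projections in scene
print(proj(s,W).round(1))
# sleeve ends
def ends(a,b,z,n):
    q=onz(c,[(230+a[0]/5,120+a[1]/5),(230+b[0]/5,120+b[1]/5)],z); d=q[0]-q[1]
    print(n,q.mean(0).round(1),np.linalg.norm(d).round(1),np.degrees(np.arctan2(d[1],d[0])).round(2))
ends((117,40),(121,310),66,"g");ends((243,39),(246,308),66,"y");ends((369,35),(371,304),66,"r");ends((494,33),(499,303),66,"b");ends((355,342),(362,603),34,"k")
E
```

```text
[[ 608.   -23.6   50. ]
 [ 621.4 -291.6   50. ]
 [ 424.4 -299.5   50. ]
 [ 418.1  -31.7   50. ]]
[np.float64(268.3), np.float64(197.2), np.float64(267.8), np.float64(190.2)]
[ 517.97455116 -161.57719566   50.        ] [np.float64(2.8564076710938413), np.float64(1.3515544988777437)]
[[290.7 260.3]
 [189.6 315.8]
 [160.8 250. ]
 [256.6 205.9]]
g [591.2 326.3  66. ] 158.0 2.77
y [593.9 253.7  66. ] 157.6 2.31
r [598. 181.  66.] 157.7 1.85
b [600.7 107.6  66. ] 158.4 2.23
k [422.8 184.2  34. ] 153.9 3.01
```

View pics/c1.png

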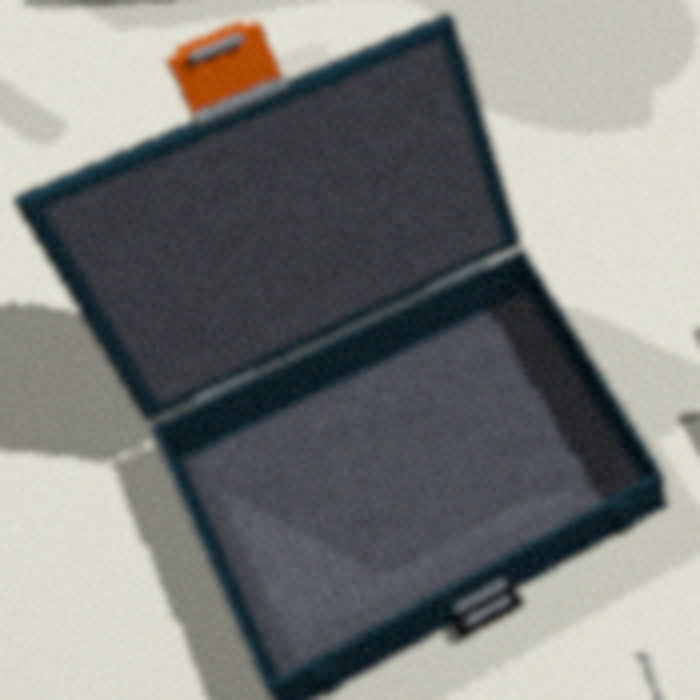

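View pics/c2.png

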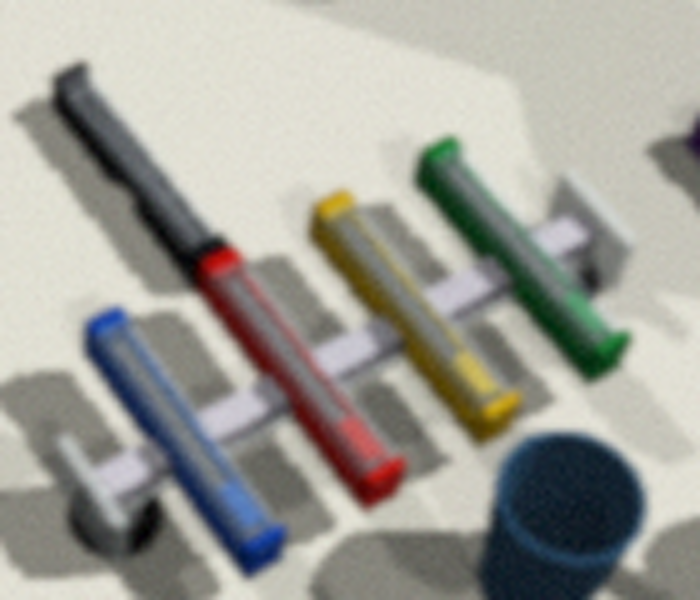

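```bash
python3 - <<'E'
from h import *
from scipy.optimize import least_squares
rows=[]
for x in (380,450,520,600,680):
    for z in (40,150,250,350):
        q=robot.inverse_kinematics([x,-160,z],[180,0,-90])
        if q is not None: rows.append((np.hypot(x,160),z,*q))
rows=np.array(rows);print(len(rows));print(rows[:6].round(1))
a2=np.radians(rows[:,3]);a3=np.radians(rows[:,4])
def res(p):
    r0,z0,L1,L2,L3,Lt,=p
    r=r0+L1*np.sin(a2)+L2*np.cos(a2-a3)+L3*np.sin(a2-a3); z=z0+L1*np.cos(a2)-L2*np.sin(a2-a3)+L3*np.cos(a2-a3)-Lt
    return np.r_[r-rows[:,0],z-rows[:,1]]
f=least_squares(res,[0,150,300,300,0,200]);print(f.x.round(1),np.abs(f.fun).max())
s=optics.camera("scene");t=optics.camera("top")
def m(xy): 
    x,y,th=xy; c,s_=np.cos(th),np.sin(th)
    L=np.array([[-99,-132,50],[-99,132,50],[99,132,50],[99,-132,50]],float) # front,+y world (yaw~180 => own -y)
    return np.c_[c*L[:,0]-s_*L[:,1]+x,s_*L[:,0]+c*L[:,1]+y,L[:,2]]
ut=np.array([(373.6,153),(464.6,150.6),(467.6,217.6),(375.6,217.6)]);us=np.array([(290,264.5),(193.8,317.5),(164.2,251.3),(256.3,208.8)])
g=least_squares(lambda p:np.r_[(proj(t,m(p))-ut).ravel(),(proj(s,m(p))-us).ravel()],[518,-161,np.pi+.04],loss="soft_l1")
print(g.x,np.degrees(g.x[2]));print((proj(t,m(g.x))-ut).round(1),(proj(s,m(g.x))-us).round(1))
# lid front corners
E
```

```text
20
[[ 4.123e+02  4.000e+01 -3.400e+01  1.100e+01 -3.910e+01  3.990e+01
   0.000e+00  1.460e+02]
 [ 4.123e+02  1.500e+02 -3.400e+01  3.400e+00 -2.970e+01  5.690e+01
   0.000e+00  1.460e+02]
 [ 4.123e+02  2.500e+02 -3.400e+01 -1.000e-01 -1.880e+01  7.140e+01
   0.000e+00  1.460e+02]
 [ 4.123e+02  3.500e+02 -3.400e+01 -9.000e-01 -5.600e+00  8.530e+01
   0.000e+00  1.460e+02]
 [ 4.776e+02  4.000e+01 -2.920e+01  1.720e+01 -3.030e+01  4.240e+01
   0.000e+00  1.508e+02]
 [ 4.776e+02  1.500e+02 -2.920e+01  1.040e+01 -2.150e+01  5.810e+01
   0.000e+00  1.508e+02]]
[   7.8 1158.7  513.5  408.9   56.5 1345.5] 0.7778636062223541
[ 522.12984265 -161.50709069    3.17646712] 181.9981596627727
[[ 0.9 -2.8]
 [-0.5 -1.4]
 [-0.9 -1.2]
 [ 0.4 -0.2]] [[ 1.3 -1.1]
 [-2.9 -0.5]
 [-1.9 -0.6]
 [-0.1 -2.5]]
```

```bash
python3 - <<'E'
from h import *
from scipy.optimize import least_squares
rows=[]
for x in (450,520,600,680):
    for z in (80,150,250):
      for b in (-40,-20,0,20,40):
        q=robot.inverse_kinematics([x,0,z],[180,b,180])
        if q is not None and abs(q[4])<1: rows.append((x,z,b,*q))
rows=np.array(rows);print(len(rows))
for r in rows[:5]:print(r.round(1))
a2=np.radians(rows[:,4]);a3=np.radians(rows[:,5]);a4=np.radians(rows[:,6])
def res(p):
    r0,z0,L1,L2,L3,Lt,=p;e=a2-a3;k=e+a4
    r=r0+L1*np.sin(a2)+L2*np.cos(e)+L3*np.sin(e)+Lt*np.cos(k); z=z0+L1*np.cos(a2)-L2*np.sin(e)+L3*np.cos(e)-Lt*np.sin(k)
    return np.r_[r-rows[:,0],z-rows[:,1]]
f=least_squares(res,[0,150,500,400,50,350]);print(f.x.round(1),np.abs(f.fun).max())
r0,z0,L1,L2,L3,Lt=f.x
for x,y,z in [(520,-160,38),(520,-60,38),(520,-250,38),(520,-160,200),(520,-160,300)]:
    q=np.radians(robot.inverse_kinematics([x,y,z],[180,0,-88])); e=q[1]-q[2]
    E=np.array([r0+L1*np.sin(q[1]),z0+L1*np.cos(q[1])]); E2=E+L3*np.array([np.sin(e),np.cos(e)]);W=E2+L2*np.array([np.cos(e),-np.sin(e)])
    print((x,y,z),np.degrees(q).round(),E.round(),E2.round(),W.round())
E
```

```text
12
[ 450.    80.     0.   -10.2   11.6  -31.2   47.2    0.  -100.2]
[ 450.   150.     0.   -10.2    7.5  -25.1   57.4    0.  -100.2]
[ 450.   250.     0.   -10.2    4.1  -14.4   71.6    0.  -100.2]
[520.   80.    0.   -8.8  18.5 -21.6  49.9   0.  -98.8]
[520.  150.    0.   -8.8  14.9 -15.7  59.4   0.  -98.8]
[   7.8 -350.8  513.7  408.6   56.7 -163.4] 0.5412259942687001
(520, -160, 38) [-26.  24. -21.  46.   0. 152.] [213. 120.] [252. 161.] [ 544. -125.]
(520, -60, 38) [-15.  22. -24.  44.   0. 163.] [197. 127.] [237. 166.] [ 523. -125.]
(520, -250, 38) [-34.  27. -16.  48.   0. 144.] [237. 109.] [276. 151.] [ 577. -125.]
(520, -160, 200) [-26.  16.  -7.  67.   0. 152.] [146. 144.] [168. 196.] [544.  36.]
(520, -160, 300) [-26.  14.   4.  81.   0. 152.] [132. 148.] [141. 204.] [544. 136.]
```

```bash
python3 - <<'E'
from h import *
from scipy.optimize import least_squares
rows=[];d=80
for r in (400,500,600):
    for z in (80,150,250):
      for b in (-30,-15,0,15,30):
       try:
        q=robot.inverse_kinematics([r,d,z],[180,b,0])   # plane q1=0
        if q is not None: rows.append((r,z,b,*q))
       except Exception as ex: print(ex)
rows=np.array(rows);print(len(rows)); print(rows[:4].round(1))
rows=rows[abs(rows[:,7])<2]
a2=np.radians(rows[:,4]);a3=np.radians(rows[:,5]);a4=np.radians(rows[:,6])
def res(p):
    r0,z0,L1,L2,L3,Lt,=p;e=a2-a3;k=e+a4
    r=r0+L1*np.sin(a2)+L2*np.cos(e)+L3*np.sin(e)+Lt*np.cos(k); z=z0+L1*np.cos(a2)-L2*np.sin(e)+L3*np.cos(e)-Lt*np.sin(k)
    return np.r_[r-rows[:,0],z-rows[:,1]]
f=least_squares(res,[0,150,500,400,50,350]);print(f.x.round(1),np.abs(f.fun).max())
r0,z0,L1,L2,L3,Lt=f.x
for x,y,z in [(520,-160,38),(520,-60,38),(520,-250,38),(520,-160,200),(520,-160,300)]:
    q=np.radians(robot.inverse_kinematics([x,y,z],[180,0,-88])); e=q[1]-q[2]
    E=np.array([r0+L1*np.sin(q[1]),z0+L1*np.cos(q[1])]); E2=E+L3*np.array([np.sin(e),np.cos(e)]);W=E2+L2*np.array([np.cos(e),-np.sin(e)])
    print((x,y,z),np.degrees(q).round(),E.round(),E2.round(),W.round())
E
```

```text
44
[[400.   80.  -15.    0.   -3.3 -50.3  28.    0.   90. ]
 [400.   80.    0.    0.    7.3 -36.5  46.1   0.   90. ]
 [400.   80.   15.    0.   19.  -23.2  62.8   0.   90. ]
 [400.   80.   30.    0.   31.2 -10.4  78.5   0.   90. ]]
[  0.  233.1 518.5 409.5  55.6 423.6] 3.979039320256561e-13
(520, -160, 38) [-26.  24. -21.  46.   0. 152.] [207. 709.] [246. 748.] [538. 462.]
(520, -60, 38) [-15.  22. -24.  44.   0. 163.] [191. 715.] [231. 754.] [517. 462.]
(520, -250, 38) [-34.  27. -16.  48.   0. 144.] [232. 697.] [269. 738.] [571. 462.]
(520, -160, 200) [-26.  16.  -7.  67.   0. 152.] [139. 732.] [161. 784.] [538. 624.]
(520, -160, 300) [-26.  14.   4.  81.   0. 152.] [125. 736.] [134. 791.] [538. 724.]
```

The crop confirms four brush sleeves on the rail plus the black scraper. The case's latch side faces world +x in the pictures, not +y as the text says, so I'm going by the pictures. The wrist sits 424 mm above the TCP, so the arm clears the lid. I'll start with blue.

```bash
python3 - <<'E'
from h import *
robot.grip(0.55,60)
robot.move_pose([600,120,170],[180,0,92.3]) if False else robot.move_pose([500,200,300],[180,0,92.3])
c,P=snap("wrist","w1")
robot.move_pose([600.5,108,180],[180,0,92.3])
c,P=snap("wrist","w2"); print(tp(),status.get_grip_width(),status.get_clock())
E
```

```text
(array([600.52977441, 109.11516827, 181.57521104]), array([ 1.79902966e+02, -2.69597497e-02,  9.23687777e+01])) 0.5491286767573179 3.575
```

View pics/w1.png

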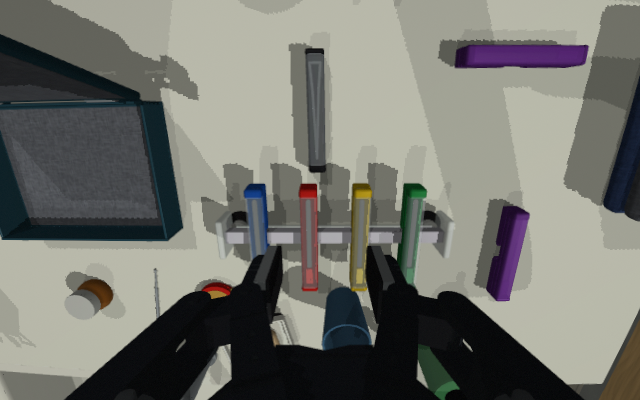

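View pics/w2.png

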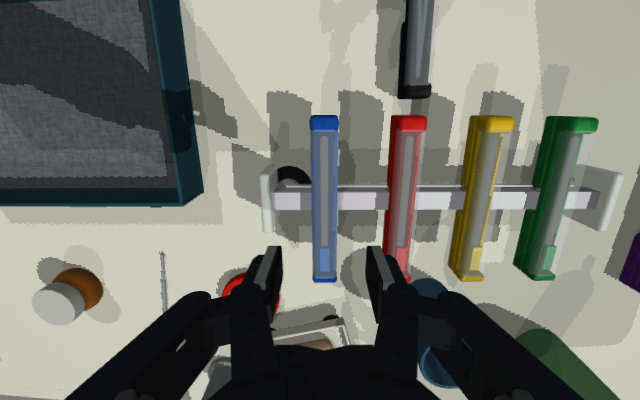

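The wrist view shows blue at (325,200), red (405,200), yellow (480,200) and green (560,200), with the bar at row 198 and the scraper at (417,50). I'll compare these with the top-view estimate.

```bash
python3 - <<'E'
from h import *
c=optics.camera("wrist");P=pose(c,tp())
crop(c,250,90,630,300,2,"w3")
print(onz(c,[(325,119),(325,200),(324,276)],66,P).round(1))
print("bar",onz(c,[(280,198),(360,198),(440,198),(517,198),(585,198)],46,P).round(1))
print("grn",onz(c,[(572,120),(542,276)],66,P).round(1))
E
```

```text
[[529.3 107.5  66. ]
 [599.6 110.5  66. ]
 [679.1 112.8  66. ]]
bar [[605.9  66.9  46. ]
 [602.8 144.8  46. ]
 [599.6 223.3  46. ]
 [596.5 300.5  46. ]
 [593.6 371.2  46. ]]
grn [[519.9 316.1  66. ]
 [671.9 334.2  66. ]]
```

View pics/w3.png

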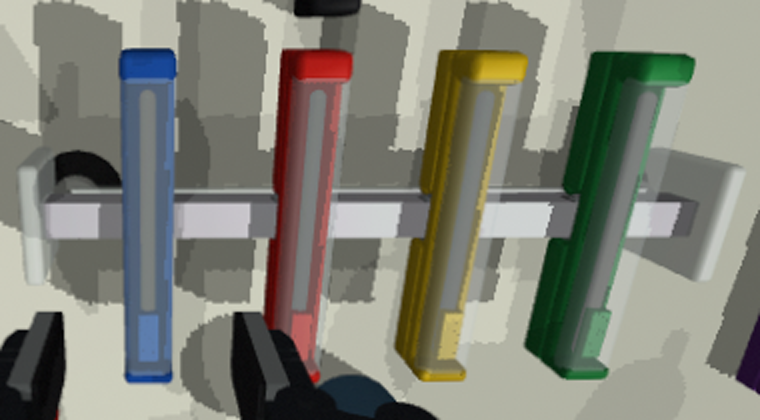

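```bash
python3 - <<'E'
from h import *
robot.pause(0.3)
for i in range(3): print(np.array(status.get_tool_pos()).round(2), np.round(status.get_wrist_force(),2))
print(np.round(status.get_q(),3),np.round(robot.inverse_kinematics([600.5,108,180],[180,0,92.3]),3))
E
```

```text
[600.5  108.64 180.91] [-0.52 -0.21 -0.88]
[600.5  108.64 180.91] [-0.52 -0.21 -0.88]
[600.5  108.64 180.91] [-0.52 -0.21 -0.88]
[2.7200e+00 2.3253e+01 8.0600e-01 6.7475e+01 3.0000e-03 3.6400e-01] [ 2.661 23.329  0.791 67.461  0.     0.361]
```

```bash
cat >> h.py <<'E'
def pick(x,y,yaw,z=65,lift=130,op=0.55):
    robot.move_pose([x,y,z+60],[180,0,yaw]); robot.grip(op,60)
    robot.movel([x,y,z+15],velocity=150)
    f=robot.movel([x,y,z],velocity=50,until_force=8)
    robot.pause(0.3); print("down",np.round(status.get_tool_pos(),1),f)
    robot.grip(0.0,70); w=status.get_grip_width(); print("grip",round(w,3))
    return w
def up(x,y,z,v=60):
    robot.movel([x,y,z],velocity=v); print("up",np.round(status.get_tool_pos(),1),"w",round(status.get_grip_width(),3),np.round(status.get_wrist_force(),1))
E
python3 - <<'E'
from h import *
pick(602,109.5,92.3)
up(602,109.5,80,30)
up(602,109.5,125,150)
snap("wrist","p1"); snap("scene","p1s")
E
```

```text
down [602.2 109.5  65.2] False
grip 0.263
up [602.  109.5  80.4] w 0.26 [ 0.4 -0.3 -1.4]
up [602.2 109.5 125.1] w 0.257 [ 0.9  0.  -0.8]
```

View pics/p1.png

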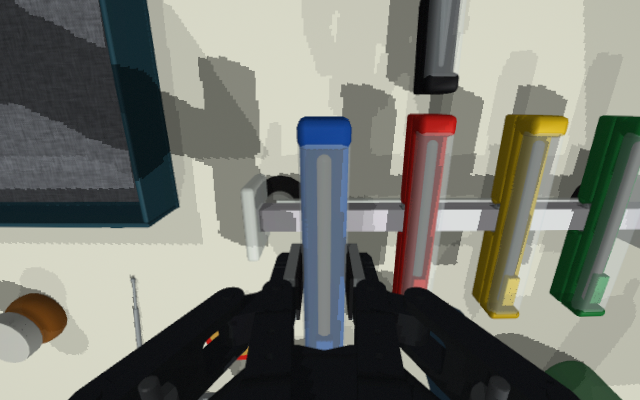

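View pics/p1s.png

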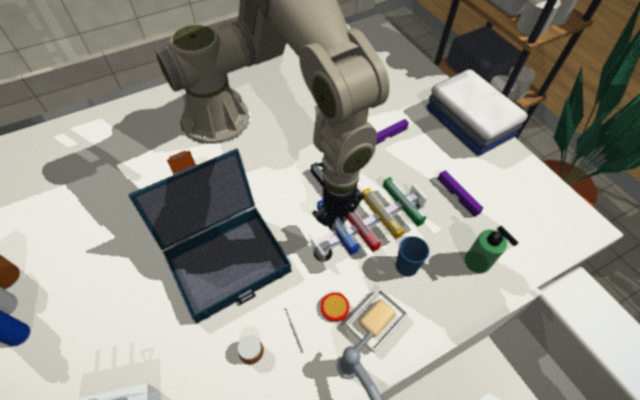

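Blue is free and held (wrist view, (325,230)). Next I carry it to the far slot, turning half a turn on the way so the wrist camera stays off the lid.

```bash
cat >> h.py <<'E'
CX,CY,CT=522.1,-161.5,np.radians(2.0)
def slot(oy,ox=-2):  # case own -> world
    th=np.pi+CT; return CX+ox*np.cos(th)-oy*np.sin(th), CY+ox*np.sin(th)+oy*np.cos(th)
def carry(oy,zc=38.5,z=130,chk=True):
    x,y=slot(oy)
    robot.movel([590,-40,z],velocity=250)
    robot.move_pose([585,-60,z],[180,0,-88])
    robot.movel([x,y,z],velocity=250)
    w=status.get_grip_width(); print("over case",np.round(status.get_tool_pos(),1),"w",round(w,3),np.round(status.get_wrist_force(),1)); return w
def lower(oy,zc=38.5):
    x,y=slot(oy)
    robot.movel([x,y,zc+25],velocity=200); f=robot.movel([x,y,zc],velocity=50,until_force=6)
    robot.pause(.2); print("low",np.round(status.get_tool_pos(),1),f)
def release(oy,zc=38.5):
    x,y=slot(oy)
    robot.grip(0.38); robot.pause(.2); robot.movel([x,y,zc+50],velocity=100)
E
python3 - <<'E'
from h import *
carry(92); snap("wrist","q1"); snap("scene","q1s")
E
```

```text
over case [ 527.3 -252.5  129.9] w 0.263 [-0.1  0.6 -1.5]
```

View pics/q1.png

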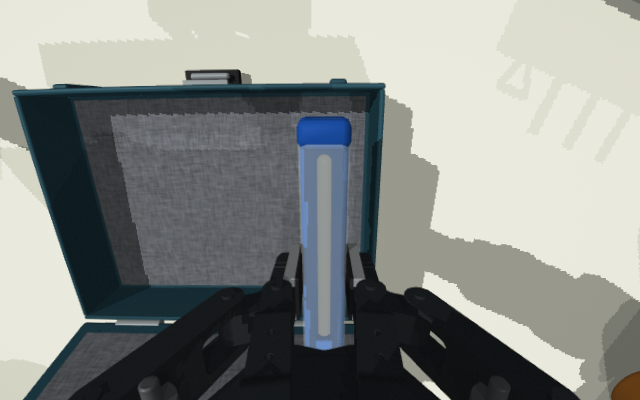

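View pics/q1s.png

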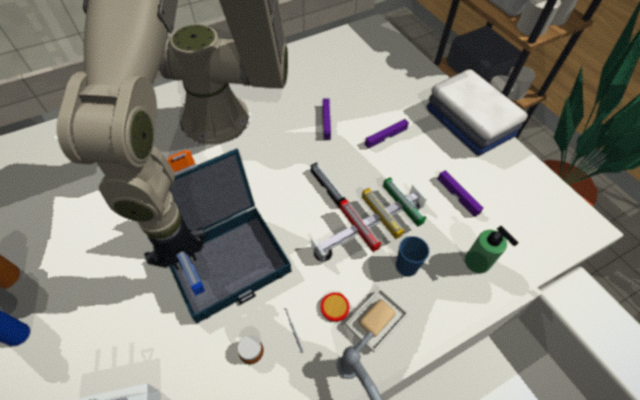

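```bash
python3 - <<'E'
from h import *
c=optics.camera("wrist");P=pose(c,tp())
W=onz(c,[(14,93),(384,86),(87,320)],50,P);print(W.round(1),np.linalg.norm(W[0]-W[1]))
pr=lambda a:[slot(a[1],a[0])]
print("model",[np.round(slot(y,x),1) for x,y in((-99,-132),(-99,132),(99,-132))])
print(proj(c,[[*slot(y,x),50] for x,y in((-99,-132),(-99,132),(99,-132))],P).round(1))
E
```

```text
[[ 613.8  -28.3   50. ]
 [ 624.7 -289.2   50. ]
 [ 417.4  -36.8   50. ]] 261.11683721237887
model [array([616.4, -26.1]), array([ 625.6, -290. ]), array([418.6, -33. ])]
[[ 10.2  89. ]
 [385.3  84.6]
 [ 82.7 318.8]]
```

The case model agrees with the wrist view to within 3 mm. Lowering.

```bash
python3 - <<'E'
from h import *
lower(92); release(92); c,P=snap("wrist","r1"); print(status.get_clock(),status.get_grip_width())
E
```

```text
low [ 527.4 -253.4   38.6] False
14.1917 0.3804803405934564
```

View pics/r1.png

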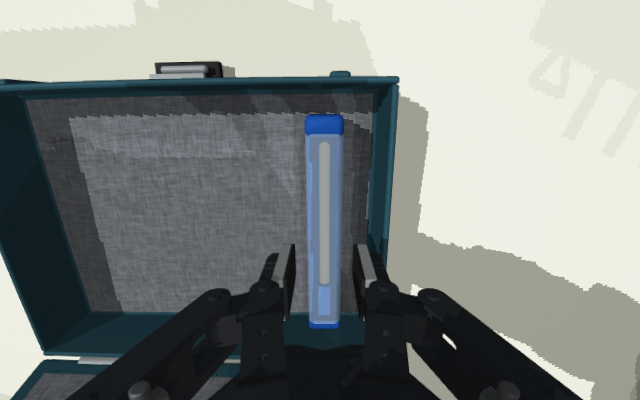

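Blue lies flat in slot 1 (wrist view, (324,220)). Red is next.

```bash
cat >> h.py <<'E'
def back():
    p=status.get_tool_pos()
    robot.movel([p[0],p[1],130],velocity=250); robot.movel([585,-60,130],velocity=250)
    robot.move_pose([585,-40,140],[180,0,92.3])
def grab(y,x=None):
    if x is None: x=602-0.04*(y-110)
    pick(x,y,92.3); up(x,y,80,30); up(x,y,130,150); return x
E
python3 - <<'E'
from h import *
back(); grab(182.5); snap("wrist","s1"); carry(46); snap("wrist","s2"); print(status.get_clock())
E
```

```text
down [599.3 182.5  65.2] False
grip 0.264
up [599.1 182.5  80.4] w 0.261 [-0.2  0.4 -1.1]
up [599.2 182.5 129.9] w 0.261 [-0.6 -0.9 -0.6]
over case [ 525.8 -206.9  130. ] w 0.264 [ 0.3  0.2 -1.1]
26.4917
```

View pics/s1.png

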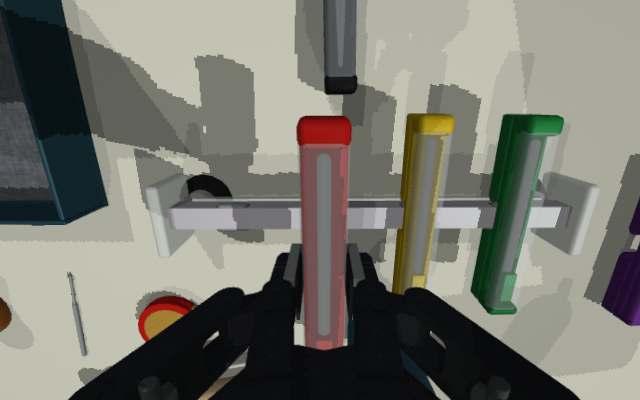

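View pics/s2.png

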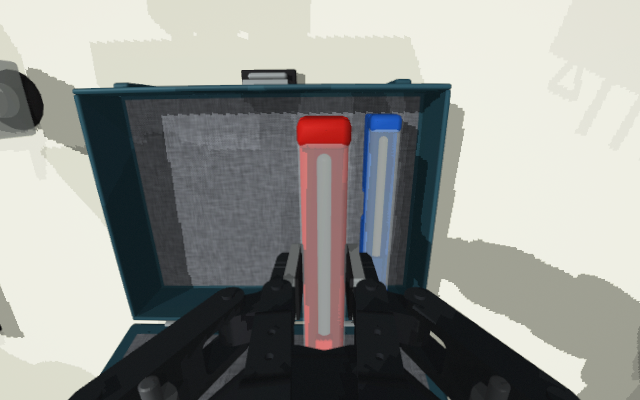

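Red is held over slot 2, at (324,230) beside blue (380,190). Placing it, then fetching yellow.

```bash
python3 - <<'E'
from h import *
lower(46); release(46); snap("wrist","t0"); back(); grab(256); carry(0); snap("wrist","t2"); print(status.get_clock())
E
```

```text
low [ 525.8 -207.5   38.7] False
down [596.3 256.1  65.3] False
grip 0.262
up [596.1 256.1  80.4] w 0.262 [-0.   0.6 -1. ]
up [596.2 256.1 129.9] w 0.262 [ 0.2  0.  -0.7]
over case [ 524.  -161.8  130.2] w 0.261 [ 0.3  1.2 -0.6]
41.45
```

View pics/t2.png

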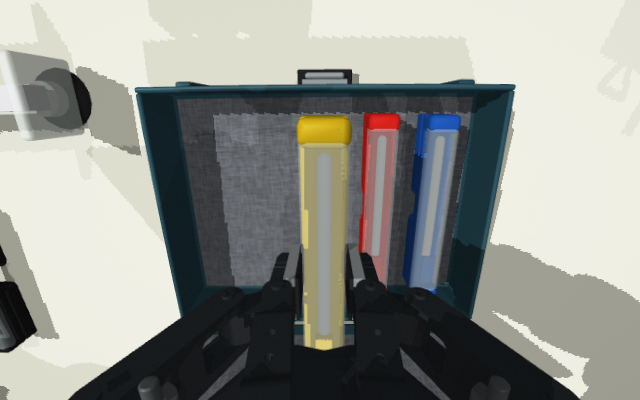

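Yellow is over slot 3. The black object at (10,310) looks like the scraper, knocked aside. I'll place yellow, then look.

```bash
python3 - <<'E'
from h import *
lower(0); release(0); back(); grab(329.5); snap("wrist","u1"); snap("top","u1t");carry(-46); c,P=snap("top","u2"); snap("wrist","u3"); crop(c,230,120,510,260,2.8,"u2c"); print(status.get_clock())
E
```

```text
low [ 524.2 -161.5   38.7] False
down [593.4 329.6  65.3] False
grip 0.267
up [593.2 329.6  80.4] w 0.262 [ 0.2 -1.2 -1.3]
up [593.3 329.6 130. ] w 0.26 [ 0.2 -0.  -1.3]
over case [ 522.2 -116.1  130.3] w 0.258 [-0.5  0.  -0.9]
56.7417
```

View pics/u2.png

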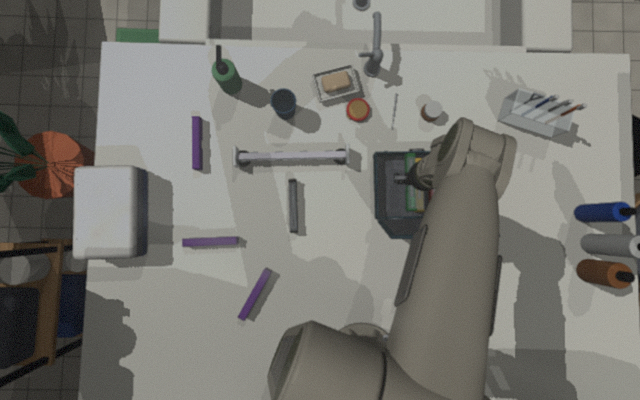

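View pics/u3.png

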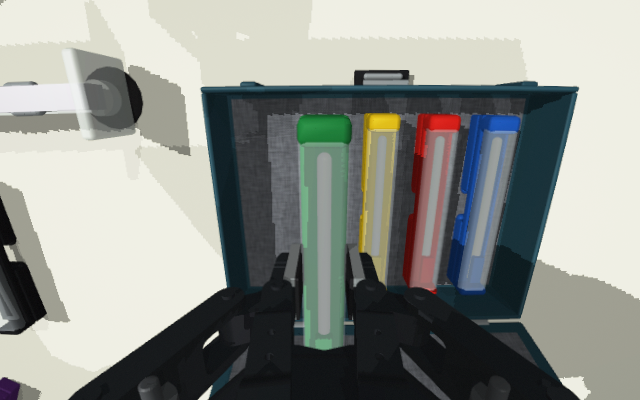

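View pics/u1.png

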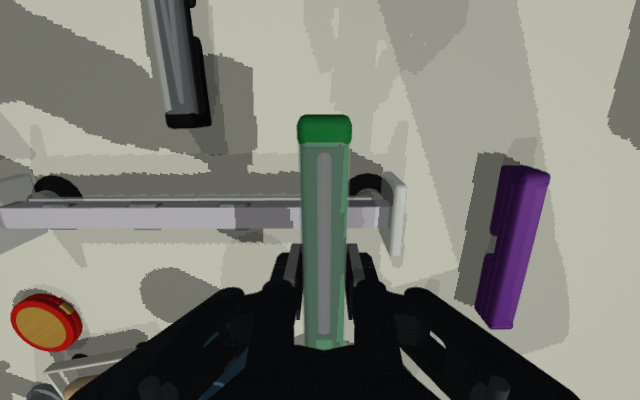

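Green is over slot 4. The scraper has been knocked to top view (293,205), so I'll place green and then re-measure the scraper from above it.

```bash
python3 - <<'E'
from h import *
lower(-46); release(-46); back()
robot.move_pose([450,205,180],[180,0,92.3]); robot.grip(0.6); robot.pause(.3)
c,P=snap("wrist","v1"); print(status.get_clock(),tp()); c,P=snap("top","v2"); crop(c,230,120,510,260,2.8,"v2c")
E
```

```text
low [ 522.6 -115.5   38.6] False
64.3833 (array([450.02813456, 204.9787035 , 180.00829645]), array([ 1.79998879e+02, -1.10235699e-03,  9.22986916e+01]))
```

View pics/v1.png

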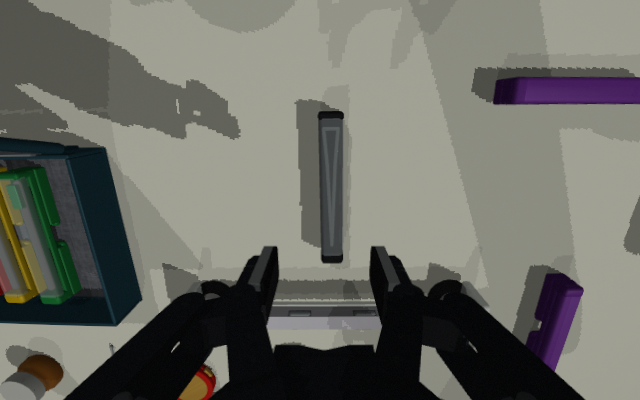

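View pics/v2c.png

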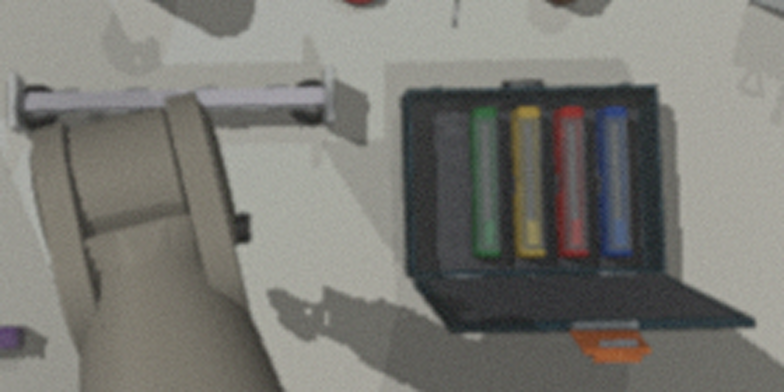

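```bash
python3 - <<'E'
from h import *
c=optics.camera("wrist");P=pose(c,tp()); crop(c,270,90,400,290,3,"v3")
W=onz(c,[(331,112),(332,259),(320,185),(343.5,185)],34,P);print(W.round(1),np.linalg.norm(W[0]-W[1]),np.linalg.norm(W[2]-W[3]),W[:2].mean(0),np.degrees(np.arctan2(W[1]-W[0],1)[1]/1))
d=W[1]-W[0];print(np.degrees(np.arctan2(d[1],d[0])))
E
```

```text
[[373.  208.8  34. ]
 [525.9 217.1  34. ]
 [443.  201.1  34. ]
 [442.1 224.5  34. ]] 153.09429557192192 23.40914262525662 [449.48063236 212.9217239   34.        ] 83.12149428152836
3.103924262399945
```

View pics/v3.png

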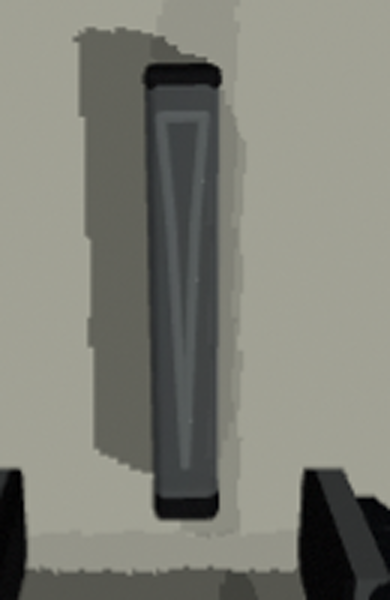

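The scraper is upright, centred at (451, 213), yaw 3°.

```bash
python3 - <<'E'
from h import *
w=pick(451,213,93.0,z=33); up(451,213,60,60); up(451,213,130,150)
robot.movel([540,100,130],velocity=250)
carry(-92); snap("wrist","x1"); print(status.get_clock())
E
```

```text
down [451.2 213.1  33.2] False
grip 0.269
up [451.2 213.1  60.3] w 0.261 [ 0.8 -0.5 -0.4]
up [450.6 212.9 129.3] w 0.262 [-0.4 -0.5 -0.1]
over case [520.4 -69.6 130.3] w 0.268 [ 0.8 -0.3 -0.8]
72.4583
```

View pics/x1.png

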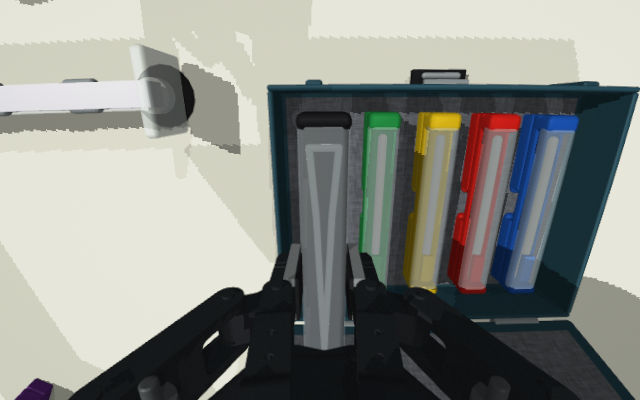

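All five are lined up, with the scraper over slot 5. Placing it, then clearing the arm so I can see the lid.

```bash
python3 - <<'E'
from h import *
lower(-92); release(-92)
p=status.get_tool_pos(); robot.movel([p[0],p[1],200],velocity=250); robot.movel([585,60,250],velocity=250)
robot.grip(0.0)
c,P=snap("top","y1"); crop(c,360,140,510,260,5,"y1c"); s,S=snap("scene","y1s"); crop(s,125,145,300,320,4,"y1sc"); print(status.get_clock())
E
```

```text
low [521.  -69.5  38.7] False
76.7667
```

View pics/y1c.png

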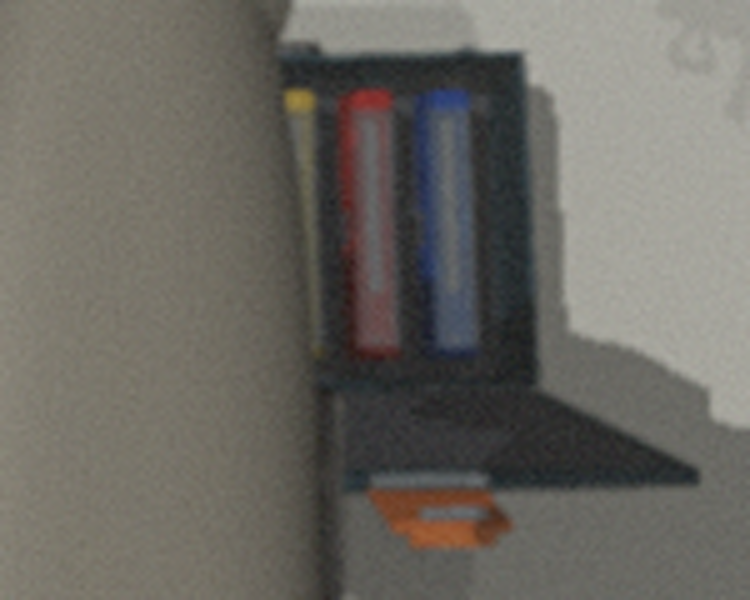

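View pics/y1sc.png

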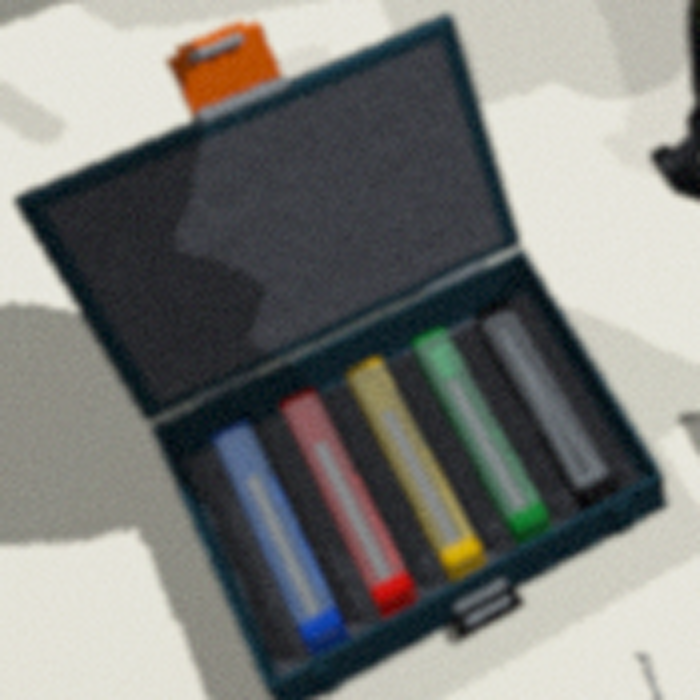

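All five sleeves lie in the case (scene crop). Next I measure the lid and latch angles.

```bash
python3 - <<'E'
from h import *
from scipy.optimize import least_squares
t=optics.camera("top");s=optics.camera("scene")
def pt(th,sd,nn,oy):
    ox=99-sd*np.cos(th)+nn*np.sin(th); z=50+sd*np.sin(th)+nn*np.cos(th)
    return [*slot(oy,ox),z]
obs=[(t,(499.6,235.0),132.5),(s,(236.8,149.5),-132.5),(s,(130.3,195),132.5)]
for nn in (0,1,6,11):
    g=least_squares(lambda p:np.concatenate([(proj(c,[pt(p[0],200,nn,oy)])-uv).ravel() for c,uv,oy in obs]),[1.75])
    print(nn,g.x,g.fun.round(1))
th=g.x[0]
for d in (1.65,1.7,1.75,1.8,1.85):
  print(d,[proj(c,[pt(d,200,11,oy)])[0].round(1) for c,uv,oy in obs],[proj(c,[pt(d,200,1,oy)])[0].round(1) for c,uv,oy in obs])
# latch tip: outer-face tip in scene: latch pixels
E
```

```text
0 [1.80189645] [-1.  -1.   1.9 -1.5 -1.9 -0.8]
1 [1.7968872] [-1.  -1.   1.9 -1.5 -1.9 -0.8]
6 [1.77157123] [-0.9 -1.   1.9 -1.5 -1.9 -0.8]
11 [1.74583006] [-0.9 -1.1  1.9 -1.6 -2.  -0.8]
1.65 [array([499. , 226.1]), array([241.9, 152.2]), array([130.4, 199.4])] [array([499., 222.]), array([243.7, 154.8]), array([131.6, 202.5])]
1.7 [array([498.9, 230.2]), array([240.2, 149.9]), array([129.3, 196.6])] [array([498.9, 226.1]), array([241.9, 152.3]), array([130.4, 199.5])]
1.75 [array([498.7, 234.3]), array([238.6, 147.8]), array([128.3, 194. ])] [array([498.8, 230.2]), array([240.3, 150. ]), array([129.3, 196.7])]
1.8 [array([498.4, 238.3]), array([237.1, 145.9]), array([127.4, 191.5])] [array([498.6, 234.3]), array([238.6, 147.9]), array([128.3, 194.1])]
1.85 [array([498. , 242.2]), array([235.6, 144.1]), array([126.6, 189.3])] [array([498.3, 238.2]), array([237.1, 146. ]), array([127.4, 191.6])]
```

```bash
cat >> h.py <<'E'
def lidpt(th,sd,nn,oy):
    ox=99-sd*np.cos(th)+nn*np.sin(th); z=50+sd*np.sin(th)+nn*np.cos(th)
    return np.array([*slot(oy,ox),z])
E
python3 - <<'E'
from h import *
p=status.get_tool_pos(); robot.movel([p[0],p[1],390],velocity=250)
x0,y0,_=lidpt(1.95,200,11,86); x0-=25; print(x0,y0)
robot.move_pose([x0,y0,390],[180,0,92]); robot.movel([x0,y0,232],velocity=200)
snap("scene","z1"); print(status.get_clock(),np.round(status.get_wrist_force(),1))
E
```

```text
316.9582674070723 -253.84310872942035
81.8833 [-0.5 -0.2 -0.2]
```

View pics/z1.png

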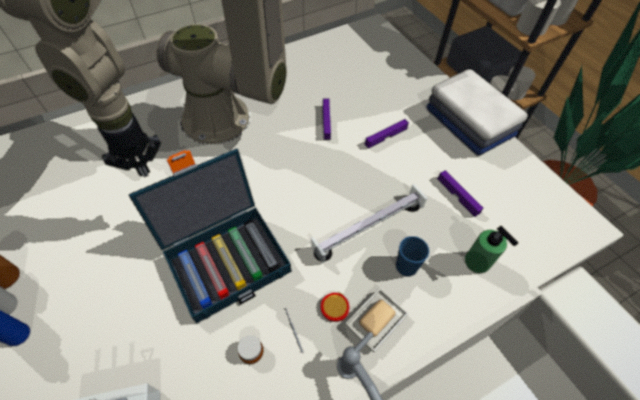

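The gripper is behind the lid at (130,150). Pushing the lid over along its arc.

```bash
python3 - <<'E'
from h import *
oy=86
for d in (100,80,65,50,36,26,18,12):
    th=np.radians(d)
    if d>90: c=lidpt(th,200,11,oy); c[2]=215
    else: c=lidpt(th,165,11,oy)
    f=robot.movel([c[0]-11,c[1],c[2]+17],velocity=120,until_force=20)
    print(d,f,np.round(status.get_tool_pos(),1),np.round(status.get_wrist_force(),1))
    if f: break
snap("scene","z2"); print(status.get_clock())
E
```

```text
100 False [ 369.7 -252.3  232. ] [-0.4  0.8  0.1]
80 False [ 432.9 -250.2  231.3] [-0.5  0.2  0.5]
65 False [ 474.8 -248.8  221. ] [-0.3  0.  -0.5]
50 False [ 512.5 -247.4  200.3] [-0.3  0.   0.3]
36 False [ 541.8 -246.3  172.6] [-0.5  0.7  0. ]
26 False [ 558.2 -245.6  148.6] [ 0.5 -0.2  0.4]
18 False [ 568.2 -245.3  128. ] [ 0.2 -0.5 -0.8]
12 False [ 573.7 -245.1  111.8] [-1.  -0.3  0.5]
85.725
```

View pics/z2.png

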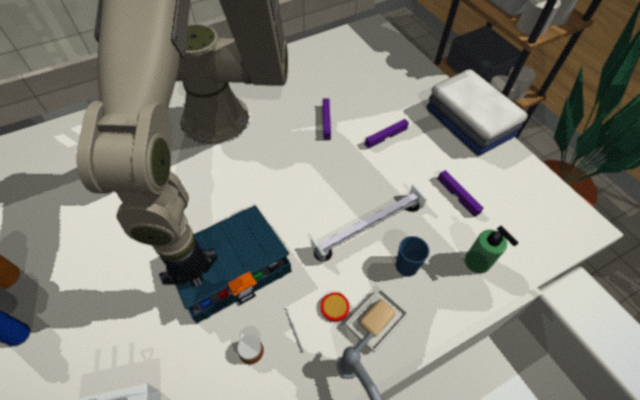

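```bash
python3 - <<'E'
from h import *
oy=86
c=lidpt(np.radians(5),165,11,oy); f=robot.movel([c[0]-11,c[1],c[2]+17],velocity=80,until_force=12);print(f,np.round(status.get_tool_pos(),1))
c=lidpt(0,165,11,oy)
f=robot.movel([c[0]-11,c[1],c[2]+17-8],velocity=25,until_force=12); print(f,np.round(status.get_tool_pos(),1),np.round(status.get_wrist_force(),1))
robot.pause(.2);p=status.get_tool_pos(); robot.movel([p[0],p[1],p[2]+60],velocity=150)
robot.movel([p[0]-20,p[1]+200,250],velocity=250)
s,S=snap("scene","z3"); crop(s,150,180,310,330,4,"z3c"); print(status.get_clock())
w,W=snap("wrist","z4")
E
```

```text
False [ 577.9 -244.8   91.4]
True [ 579.8 -245.3   77.5] [-0.5  0.6  7.3]
88.6417
```

View pics/z3c.png

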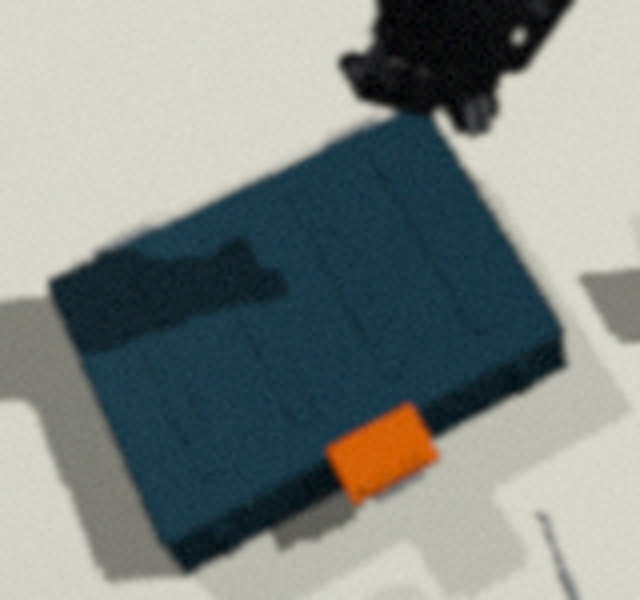

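View pics/z4.png

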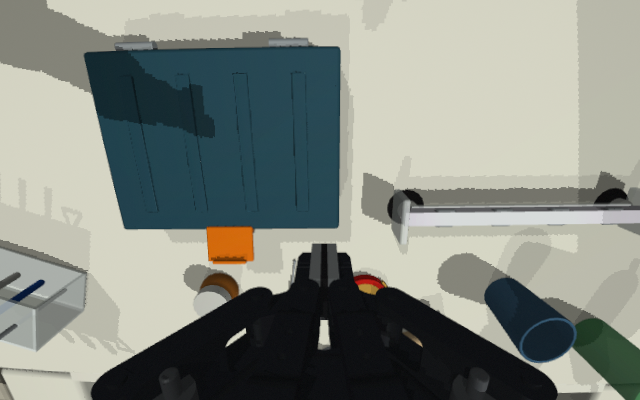

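The lid is shut: the fingertip stopped at about 60.5 mm, against 61 expected. The latch stands straight out at wrist view (230,243). I'll check the jar and ear pick, then swing the latch down, offset away from the jar.

```bash
python3 - <<'E'
from h import *
t=optics.camera("top")
print("jar",onz(t,[(431,112)],45).round(),"pick",onz(t,[(391,127),(396,95)],3).round())
w=optics.camera("wrist");P=pose(w,tp())
print("latch tip px->",onz(w,[(209,262),(253,261)],66,P).round(1),"hinge",onz(w,[(208,228),(252,227)],61,P).round(1),"lid corners",onz(w,[(125,228),(338,228)],61,P).round(1))
print("model latch hinge",slot(0,-103),"tip90",slot(0,-141), "lid corners",slot(133,-101),slot(-133,-101))
E
```

```text
jar [[ 736. -194.   45.]] pick [[699. -83.   3.]
 [800. -97.   3.]]
latch tip px-> [[ 665.9 -186.3   66. ]
 [ 662.5 -130.9   66. ]] hinge [[ 621.8 -185.    61. ]
 [ 618.6 -131.2   61. ]] lid corners [[ 625.4 -288.5   61. ]
 [ 616.6  -27.1   61. ]]
model latch hinge (np.float64(625.0372551829669), np.float64(-157.9053518396424)) tip90 (np.float64(663.0141066096926), np.float64(-156.57917096494737)) lid corners (np.float64(627.6801065903612), np.float64(-290.8941308265872)) (np.float64(618.3968404674961), np.float64(-25.056170839507672))
```

```bash
python3 - <<'E'
from h import *
x,y=slot(-12,-141)
robot.move_pose([x,y,150],[180,0,92]); robot.movel([x,y,95],velocity=150)
f=robot.movel([x,y,29],velocity=40,until_force=15); print(f,np.round(status.get_tool_pos(),1),np.round(status.get_wrist_force(),1))
s,S=snap("scene","l1"); crop(s,150,180,310,330,4,"l1c"); snap("wrist","l1w"); print(status.get_clock())
E
```

```text
False [ 662.7 -144.6   29.2] [ 0.3  1.  -1.3]
91.9417
```

View pics/l1c.png

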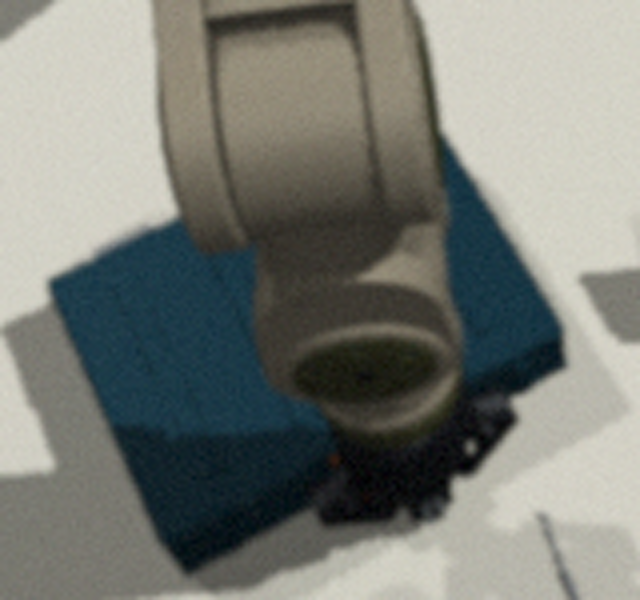

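View pics/l1w.png

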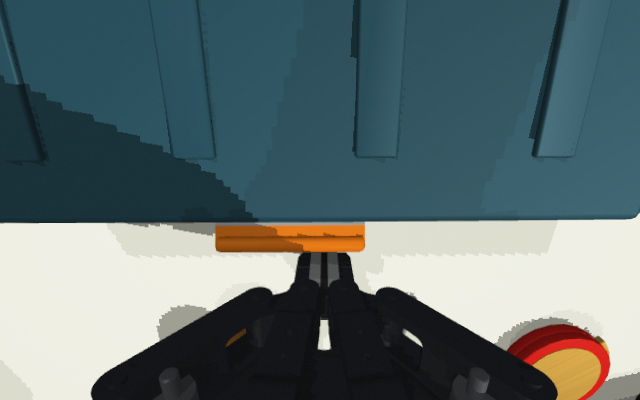

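The latch now hangs down with the fingers in front of it (wrist view, (290,238)). Pressing it in towards the case, with a force stop.

```bash
python3 - <<'E'
from h import *
x,y=slot(-12,-141)
for ox in (-136,-133,-130,-128,-126,-124):
    xx,yy=slot(-12,ox); f=robot.movel([xx,yy,29],velocity=20,until_force=15); F=np.array(status.get_wrist_force())
    print(ox,f,np.round(status.get_tool_pos(),1),F.round(1))
    if f: break
snap("wrist","l2w"); print(status.get_clock())
E
```

```text
-136 False [ 658.2 -144.8   29.3] [ 4.5  0.7 -1.8]
-133 False [ 653.5 -144.8   28.8] [-0.1  0.5  0.6]
-130 False [ 651.5 -144.9   29. ] [ 1.9  0.  -1.9]
-128 False [ 651.3 -145.    29.4] [ 5.3  1.5 -3.4]
-126 False [ 651.1 -145.    29.9] [10.4  2.1 -4. ]
-124 False [ 650.9 -145.    30.1] [14.2  2.6 -6.6]
93.7417
```

View pics/l2w.png

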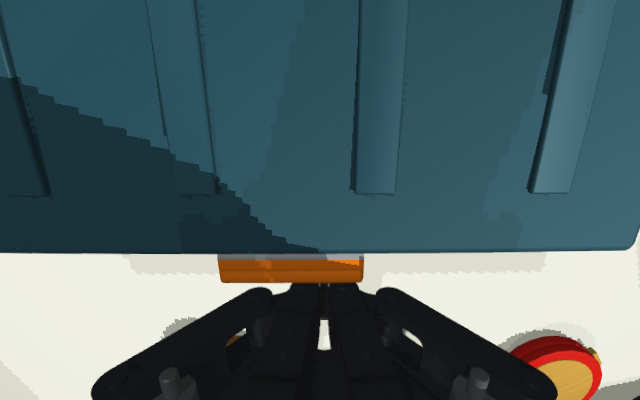

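The force peaked at 4.5 N and fell to about 0, which is the snap. It then met a hard stop with the finger face at about own x −118, against −119 expected when shut. I'll retreat and check.

```bash
python3 - <<'E'
from h import *
x,y=slot(-12,-145); robot.movel([x,y,30],velocity=60); robot.movel([x,y,150],velocity=150)
robot.movel([540,60,280],velocity=250)
s,S=snap("scene","m1"); crop(s,150,180,310,330,4,"m1c"); snap("top","m1t")
robot.move_pose([640,-150,260],[180,0,92]); robot.pause(.3); w,P=snap("wrist","m2"); crop(w,180,150,480,350,2.6,"m2c")
print(status.get_clock())
def lat(phi,s,o,oy): return [*slot(oy,-103-s*np.sin(phi)-o*np.cos(phi)),54-s*np.cos(phi)+o*np.sin(phi)]
for ph in (0,.1,.2,.3): print(ph,"plate tip corners",proj(w,[lat(ph,39,16,-28),lat(ph,39,16,28)],P).round(1).tolist(),proj(w,[lat(ph,0,10,-28),lat(ph,0,10,28)],P).round(1).tolist(),"scene",proj(s,[lat(ph,39,16,-28),lat(ph,39,16,28)],S).round(1).tolist())
E
```

```text
97.8083
0 plate tip corners [[338.1, 171.0], [296.3, 171.0]] [[339.7, 173.1], [293.2, 173.1]] scene [[258.9, 295.6], [238.1, 306.9]]
0.1 plate tip corners [[338.1, 174.1], [296.3, 174.1]] [[339.8, 173.2], [293.1, 173.2]] scene [[259.5, 296.6], [238.7, 308.0]]
0.2 plate tip corners [[338.1, 177.1], [296.2, 177.1]] [[339.8, 173.3], [293.0, 173.3]] scene [[260.1, 297.5], [239.2, 309.0]]
0.3 plate tip corners [[338.2, 180.0], [296.1, 180.0]] [[339.9, 173.3], [292.9, 173.3]] scene [[260.6, 298.3], [239.6, 309.8]]
```

View pics/m1c.png

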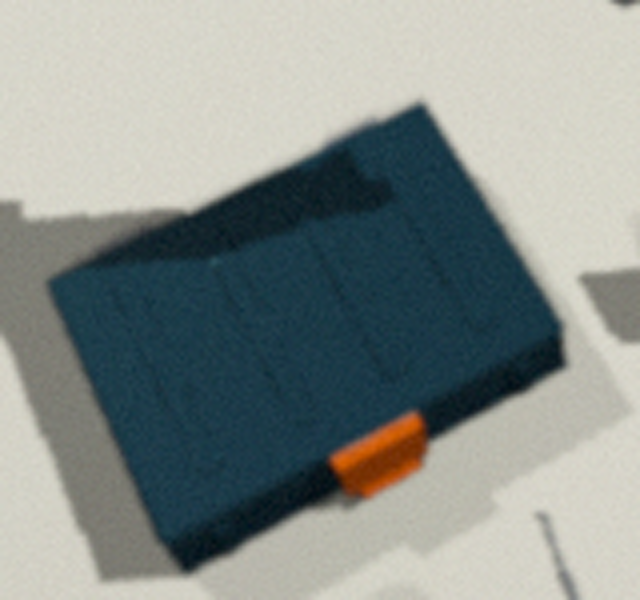

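View pics/m2.png

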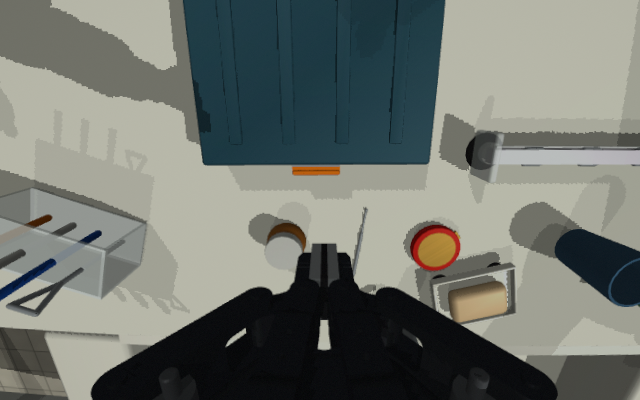

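View pics/m1t.png

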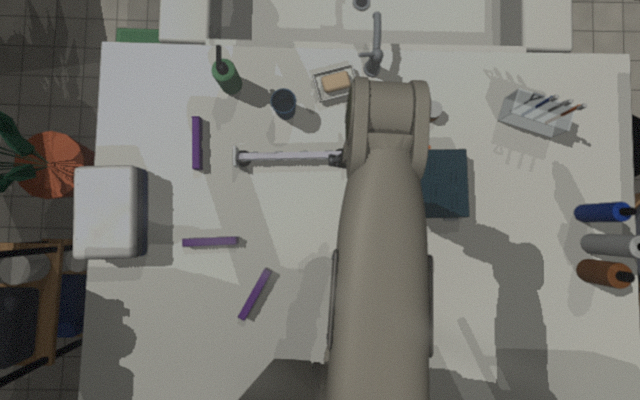

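View pics/m2c.png

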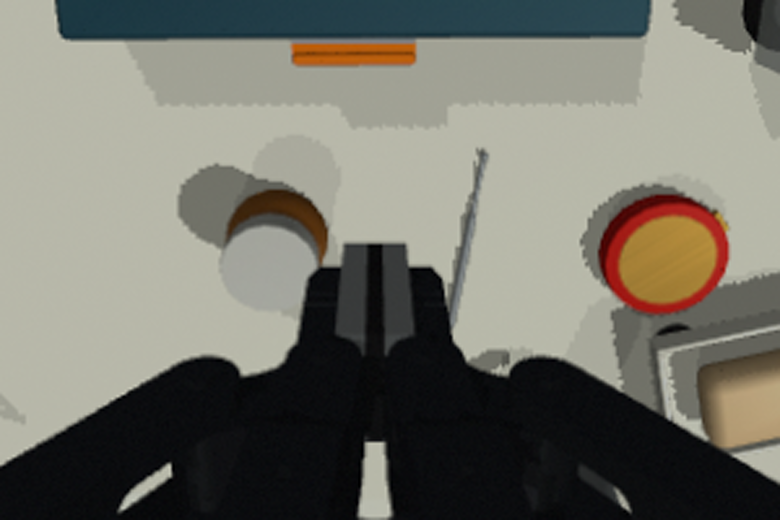

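```bash
python3 - <<'E'
from h import *
w=optics.camera("wrist");P=pose(w,tp())
print("lid edge top",proj(w,[[*slot(-80,-101),61],[*slot(80,-101),61]],P).round(1).tolist())
g=cv2.cvtColor(w["frame"],cv2.COLOR_RGB2HSV)
m=(g[...,0]<18)&(g[...,1]>180)&(g[...,2]>100); m[:150]=0;m[190:]=0
ys,xs=np.nonzero(m); print(ys.min(),ys.max(),xs.min(),xs.max())
print(w["frame"][160:180,318].tolist())
def lat(phi,s,o,oy): return [*slot(oy,-103-s*np.sin(phi)-o*np.cos(phi)),54-s*np.cos(phi)+o*np.sin(phi)]
for ph in (0,.05,.1,.2,.3): print(ph,[proj(w,[lat(ph,a,b,0)],P)[0,1].round(1) for a,b in((0,10),(-6,10),(35,16),(39,16))])
E
```

```text
lid edge top [[385.2, 164.5], [248.0, 164.6]]
167 174 293 339
[[37, 64, 75], [36, 64, 73], [33, 59, 69], [24, 49, 59], [59, 71, 75], [116, 120, 121], [141, 120, 112], [186, 93, 10], [187, 95, 15], [174, 88, 13], [135, 66, 10], [168, 84, 11], [187, 95, 14], [185, 94, 15], [170, 94, 40], [144, 125, 101], [160, 161, 148], [161, 161, 149], [160, 162, 148], [160, 161, 148]]
0 [np.float64(173.2), np.float64(174.4), np.float64(171.8), np.float64(171.1)]
0.05 [np.float64(173.3), np.float64(174.2), np.float64(173.2), np.float64(172.7)]
0.1 [np.float64(173.4), np.float64(174.0), np.float64(174.6), np.float64(174.2)]
0.2 [np.float64(173.4), np.float64(173.6), np.float64(177.3), np.float64(177.2)]
0.3 [np.float64(173.4), np.float64(173.0), np.float64(180.0), np.float64(180.1)]
```

The latch's outer edge ends at row 174.5, where the model gives 174 to 174.5 for a home latch and 177 or more at the catch angle of 0.2. It has clicked home, so I'm handing in.

```bash
python3 - <<'E'
from h import *
from workcell import job_done
print(job_done(), status.get_clock())
E
```

```text
the job is handed in; nothing more can be done
the job is handed in; nothing more can be done
```

I unclipped all four brush sleeves (blue, red, yellow, green) and laid them in the case with the black scraper. I then shut the lid, swung the orange latch down, pressed it home and handed the job in at about 98 s. No verdict is reported.

- **Sleeves:** the last view into the open case showed all five lying flat in their slots. The scraper had been knocked aside during the run, so I re-measured it before picking it up.
- **Lid:** pressing it down stopped at a fingertip height of about 60.5 mm, against 61 mm expected for shut.
- **Latch:** pushing in, the force rose to 4.5 N, fell to about 0, then met a hard stop where the shut latch should be. The last close-up fits an angle below about 0.1 rad and rules out 0.2. It cannot confirm the 0.06 limit by itself; that rests on the snap and the hard stop.
- **Bystanders:** I never touched the compact, ear pick, jar or tumbler. They looked in place in the last views, but I did not measure their final positions. I also left the purple look-alikes alone.
- **Disagreement:** the task text says the case's front faces roughly world +y. The pictures showed it facing world +x, and I worked from the pictures.

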